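# Load the hub nut and hold the index plunger out

### The arm

A 7-joint arm with a two-finger parallel gripper is mounted at the origin on the work surface. World frame = base frame: x ahead of the robot, y to its left, z up, the work surface at z = 0. Lengths are in m, angles in rad, forces in N, time in s.
With the tool pointing down it reaches from about 0.425 to 0.95 m from the base axis. Payload 4.7 kg.
Tool frame: the origin (TCP) lies between the finger pads; the fingertips stand 25 mm ahead of it and the grasp point (between the pads) lies 6 mm ahead of it; z points along the fingers, y is the line along which they close (so a half turn about z gives the same grasp; the last joint's range is limited). The gripper opens to 85 mm and grips with 20 to 120 N. Pads are 22 mm wide; open, the fingers measure 114 mm over their backs; the gripper's body (76 mm by 85 mm) begins 54 mm behind the grasp point. The pads swing forward as they close: fully open they stand 13 mm farther back than shut.
Start: joints at [-0.029, 0.469, -0.049, 1.532, 0.024, 1.141, -0.082], TCP at [0.675, 0, 0.256] pointing down, gripper open.
Joint ranges: [-2.59, 2.59], [-0.33, 1.99], [-1.39, 1.29], [0.1, 2.45], [-1.04, 4.18], [0.21, 1.99], [-2.66, 2.66]. Speed limits (rad/s): [2.57, 2.57, 3.14, 3.14, 3.14, 3.14, 3.14].

### API

Orientations are given as a 3x3 rotation matrix whose columns are the frame's x, y, z axes.
In Python, from rig import * gives the robot as it stands. Calls block until the motion is done:
- movep(position, orientation): joint-space move of the TCP to a pose.
- move_l(position, attitude=None, feed=0.15, until_force=None): straight line of the TCP; attitude=None keeps the orientation; feed is the mean speed in m/s. With until_force (N) it stops when the force on the tool has changed by that much, and returns True; else False.
- move_joints(angles): joint-space move.
- command_gripper(opening, newtons=None): finger opening in m; newtons is the grip in N (None keeps the last); returns when the fingers have stopped.
- sleep(seconds).
- inverse_kinematics(position, orientation): joint angles nearest the present ones, or None.
- sense(): the state.
- camera(name): name is "scene" or "side" or "wrist"; returns (picture, depth): 420x560x3 uint8, red, green, blue; 420x560 float32, m along the optical axis (not along the pixel's ray), 0 where there is no reading.
- camera_params(name): a dict with "K" (3x3 intrinsics, pixels), "position" and "rotation" of the camera in the world; the wrist camera has in their place "tool_from_camera" (4x4, takes a point from camera to tool coordinates, whose origin is the TCP and whose axes are the flange's). Camera axes: x right, y down, z forward; pixel columns grow to the right and rows downward; lengths in m; the calibration is good to about 2 mm. A picture is of the moment at which its call begins: read the wrist's pose just before it. camera_params takes no time and is no camera call.
A pose or a line that the arm cannot do raises Unreachable and nothing moves.
- finish_job(): hands the job in; it is judged then, once.
The state is a dict: "time_s": time; "joint_pos": joint angles; "qd": joint speeds; "joint_efforts": joint torques, N m; "position": TCP position; "tcp_rot": TCP orientation; "wrist_force": force on the tool from outside, world axes, zero at the start; "ft_torque": the same for the moment, N m; "finger_gap": finger opening in m; "gripper_force": force on a finger pad.
Only numpy, scipy, OpenCV 4.12 (cv2) and the standard library are available. Lean on these libraries where they do the work, as an engineer would, in place of code of your own. Each camera call takes 0.05 s, during which the arm holds its last target. There are 200 camera calls.

### The job

Set the flanged hexagonal hub nut flange down into the round pocket in the middle of the indexing table's plate, fully home and without dropping it, and let go of it. Then grip the black knob of the indexing table's sprung plunger, pull it straight back to its stop so that the pin is clear of its hole in the plate's rim, and hold it there: finish while still gripping it and holding it back. Leave the other loose things on the bench where they are.

Things in the scene. Friction and masses are not known exactly. Their poses are not given: they have to be found in the camera images.
- nut_centre (a point): Hub nut, steel, 47 mm tall, 0.24 kg: round flange 52 mm across and 7 mm thick at the bottom, hexagonal body 32 mm across flats and 40 mm tall above it; the only hexagonal thing with a flange. Starts standing on the bench, flange down. This point is its centre, 23.5 mm above its underside, 16.5 mm above the flange's top. z points up out of the flange; x is normal to a pair of flats (others every 60 degrees).
- fixture: The indexing table, fixed to the bench: blue base 120 x 120 x 55 mm, on it a steel disc (plate) 112 mm across, top 81 mm above the bench, which does not turn. An olive bracket 40 mm wide, 88 mm tall, 64 to 82 mm from the centre along +y, carries the level plunger. Origin: centre of the underside; y points from the plate's centre to the plunger's knob.
- pocket (a point): Centre of the flat floor of the round pocket in the middle of the plate: 57 mm across, 8 mm deep, floor 73 mm above the bench. Axes as the indexing table: z up, y level towards the plunger's knob, the direction of pull.
- knob (a point): Centre of the plunger's black knob, 68 mm above the bench; 104 mm from the plate's centre when the pin is seated. A level round barrel 24 mm across, 28 mm long (14 mm to each side along y) with a rim 34 mm across, 6 mm thick at its outer end; 8 mm of open stem between bracket and barrel, only the bench below. y points outwards, the direction of pull. The point moves with the plunger.
- plunger (a joint): How far the plunger is pulled out, m: 0 with the pin seated 12 mm deep in the plate's rim, 0.020 at its stop. A spring pulls it back with about 3 N at the start and 7.5 N at the stop; it returns when let go.
- long_nut: Bystander: plain hexagonal nut without a flange, steel, 32 mm across flats, 47 mm tall, standing. Origin at the centre of its underside.
- round_collar: Bystander: plain round steel collar, 44 mm across, 26 mm tall. Origin at the centre of its underside.
- wood_block: Bystander: small block of wood 70 x 45 x 35 mm. Origin at the centre of its underside.
- wax_jar: Bystander: amber glass jar with a steel lid, 60 mm across, 65 mm tall. Origin at the centre of its underside.
- screwdriver: Bystander: screwdriver about 220 mm long lying on the bench. Origin on its underside.
- bench_brush: Bystander: hand brush lying on the bench. Origin on its underside.
Not all that is in view belongs to the job. What is meant by the fixture is not red, and is the smaller of those in its own colour.

How it is judged:
On the way, in this order (a step that is already met when the one before it is completed fails the run):
1. the hub nut is home in the pocket, flange down, and let go (horizontal distance between nut_centre and pocket below 0.005 m and z of nut_centre in the frame of pocket between 0.02 and 0.0265 m and angle between nut_centre's own z axis and vertical below 0.07 rad and contact force between the fingers and hub_nut below 0.05 N and value of joint plunger below 0.004 m), for 0.2 s.
2. the plunger is pulled back to its stop by the gripper (value of joint plunger above 0.016 m and contact force between the fingers and plunger above 2 N), for 0.3 s.
At the end, for the whole second after the job is handed in: The gripper still grips the plunger's knob (over 2 N) and holds it at least 16 mm out of its 20 mm travel through the last second, while the hub nut rests released in the pocket: flange down, within 5 mm of the pocket's centre, underside within 3 mm of the pocket floor, tilted less than 4 degrees (all of step 2 and horizontal distance between nut_centre and pocket below 0.005 m and z of nut_centre in the frame of pocket between 0.02 and 0.0265 m and angle between nut_centre's own z axis and vertical below 0.07 rad and contact force between the fingers and hub_nut below 0.05 N and linear speed of hub_nut below 0.02 m/s); the arm keeps its last pose, push and grip.
It fails at once if the hub nut is dropped (falls free faster than 0.5 m/s) (contact force between the fingers and hub_nut below 0.05 N and linear speed of hub_nut above 0.5 m/s).
It fails at once if another loose thing is moved by more than 30 mm (distance of any of long_nut, round_collar, wood_block, wax_jar, screwdriver, bench_brush from where it was at the start of the episode above 0.03 m).
It also fails if it takes over 51 s, if anything falls off the work surface, if the arm or the gripper's body presses on something with over 40 N, if the wrist force passes 120 N, or if a joint passes its speed limit or range.

## Working session

There is one attempt and no reset: what is moved stays moved. The work goes in short steps, each a Python script; the robot and the scene stay as the last script left them, time stands still between calls to the robot, and variables do not carry over. Pictures are saved under pics/ and viewed, at most 10 in all, crops included, and the job is handed in when it is done.

```bash
mkdir -p pics; cat > h.py <<'E'
from rig import *
import numpy as np, cv2
def snap(n):
    s=sense(); im,d=camera(n); p=camera_params(n)
    if n=="wrist":
        T=np.eye(4);T[:3,:3]=s["tcp_rot"];T[:3,3]=s["position"];T=T@np.array(p["tool_from_camera"])
    else:
        T=np.eye(4);T[:3,:3]=p["rotation"];T[:3,3]=p["position"]
    K=np.array(p["K"]);v,u=np.mgrid[:d.shape[0],:d.shape[1]]
    P=np.stack([(u-K[0,2])/K[0,0]*d,(v-K[1,2])/K[1,1]*d,d],-1)@T[:3,:3].T+T[:3,3]
    P[d==0]=np.nan
    return im,P
def save(f,im): cv2.imwrite("pics/"+f,im[:,:,::-1])
E
python3 - <<'E'
from h import *
for n in("scene","side"):
    im,P=snap(n); save(n+"0.png",im); np.savez(n+"0.npz",im=im,P=P)
    print(n,camera_params(n)["position"])
E
```

```text
scene [0.94222696 0.62414326 1.06230082]
side [ 0.34146321 -0.91332485  1.0264933 ]
```

View pics/scene0.png

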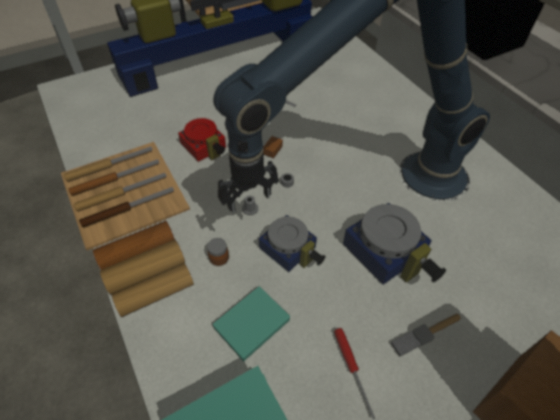

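View pics/side0.png

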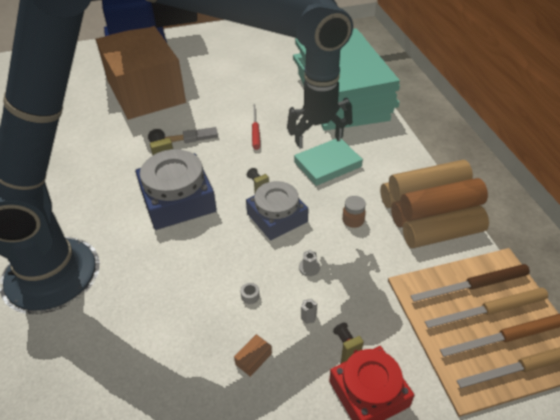

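In the scene view there are two blue tables, a small one at (288,240) and a large one at (390,235), and a red one at (203,137). The target is the small blue one, at side (277,200). There are two hexagonal nuts in the side view, at (310,262) with a flange and at (309,310) plain, so the hub nut looks like (310,262). I'll check this in one crop.

```bash
python3 - <<'E'
from h import *
z=np.load("side0.npz");im,P=z["im"],z["P"]
save("crop.png",cv2.resize(im[160:340,220:380],None,fx=3.3,fy=3.3,interpolation=cv2.INTER_CUBIC))
z2=np.load("scene0.npz");
A=P.reshape(-1,3);C=im.reshape(-1,3)
for n,(u,v) in dict(fix=(277,198),hub=(310,258),long=(309,306),collar=(250,290),wood=(253,355),jar=(354,205),knob=(253,174)).items(): print(n,P[v,u].round(3))
for tag,zz in(("side",z),("scene",z2)):
    Q=zz["P"].reshape(-1,3)
    c=P[198,277][:2]
    r=np.hypot(*(Q[:,:2]-c).T)
    m=(r<.085)&(abs(Q[:,2]-.081)<.003)
    (x,y),R=cv2.minEnclosingCircle(Q[m,:2].astype(np.float32));print(tag,"plate",x,y,R,Q[m].mean(0))
    c=P[258,310][:2]; r=np.hypot(*(Q[:,:2]-c).T)
    m=(r<.05)&(Q[:,2]>.04)&(Q[:,2]<.055);print("hubtop",m.sum(),Q[m].mean(0))
    i=zz["im"].reshape(-1,3).astype(int);r=np.hypot(*(Q[:,:2]-P[198,277][:2]).T)
    m=(r<.14)&(r>.06)&(Q[:,2]>.05)&(Q[:,2]<.1)&(i.max(1)<60);print("knob",m.sum(),Q[m].mean(0) if m.any() else 0)
    m=(r<.11)&(r>.058)&(Q[:,2]>.083)&(Q[:,2]<.095);print("bracket",m.sum(),Q[m].mean(0) if m.any() else 0)
E
```

```text
fix [0.577 0.023 0.069]
hub [ 0.603 -0.17   0.047]
long [ 0.561 -0.294  0.044]
collar [ 0.45  -0.204  0.027]
wood [ 0.418 -0.369  0.035]
jar [ 0.757 -0.052  0.064]
knob [0.538 0.121 0.076]
side plate 0.5676534175872803 0.03125523030757904 0.07067172229290009 [0.57220252 0.02191061 0.08004561]
hubtop 143 [ 0.60489636 -0.16292698  0.04490993]
knob 0 0
bracket 66 [0.55297237 0.08676806 0.08571512]
scene plate 0.5726314187049866 0.037018708884716034 0.06917871534824371 [0.57463809 0.02687668 0.08055412]
hubtop 87 [ 0.60633763 -0.15879166  0.04581746]
knob 279 [0.57413242 0.08502205 0.06501641]
bracket 81 [0.55364576 0.09246586 0.0866645 ]
```

View pics/crop.png

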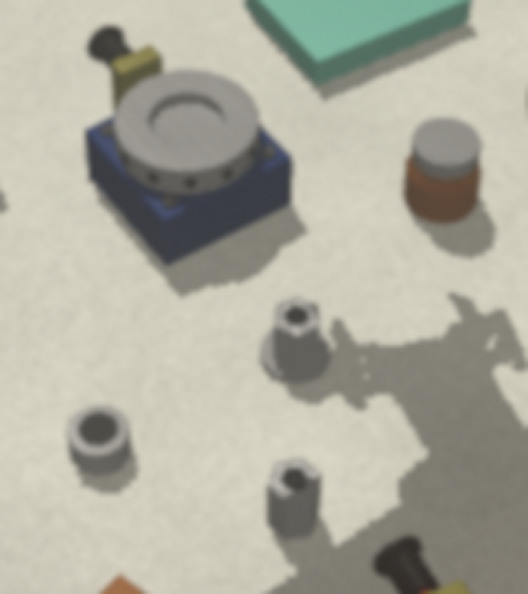

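The crop confirms it: the nut at side (310,262) has a flange, the one below it is plain, and the small blue table has its knob at side (250,173). Next I'll look from close above the nut and above the table.

```bash
python3 - <<'E'
from h import *
R=np.array(sense()["tcp_rot"]); D=np.array([[1,0,0],[0,-1,0],[0,0,-1.]]); print(R.round(2)); 
print(np.round(camera_params("wrist")["tool_from_camera"],3))
out=[]
for n,p in (("fix",(.57,.035,.27)),("nut",(.604,-.163,.2))):
    movep(p,D if R[0,0]>0 else R); im,P=snap("wrist"); np.savez("w_"+n+".npz",im=im,P=P); out.append(im)
print(sense()["time_s"])
save("w1.png",cv2.resize(np.hstack(out),(800,300)))
E
```

```text
[[-0.  1. -0.]
 [ 1.  0. -0.]
 [-0. -0. -1.]]
[[-0.002 -0.964 -0.266  0.068]
 [ 1.    -0.002 -0.    -0.001]
 [-0.    -0.266  0.964 -0.118]
 [ 0.     0.     0.     1.   ]]
1.5833
```

View pics/w1.png

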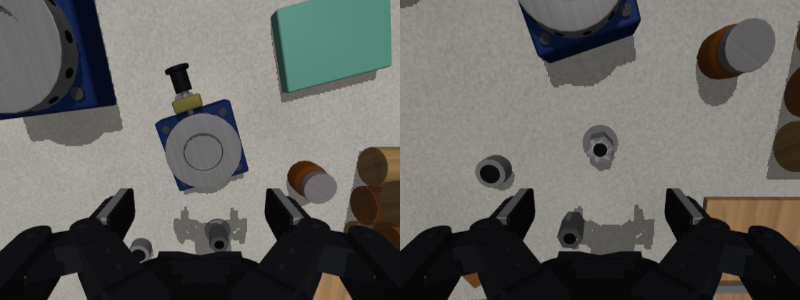

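The left half (table) shows the pocket at (203,152), the bracket at (187,103) and the knob at (178,78). The right half shows the flanged nut at (600,147), with the plain nut at (570,232) and the collar at (492,170). Next I'll measure positions from the depth.

```bash
python3 - <<'E'
from h import *
z=np.load("w_fix.npz");Q=z["P"].reshape(-1,3);I=z["im"].reshape(-1,3).astype(int)
c=np.array([.572,.023]);r=np.hypot(*(Q[:,:2]-c).T)
m=(r<.065)&(abs(Q[:,2]-.081)<.003);mm=m&(r<1)
(x,y),rad=cv2.minEnclosingCircle(Q[m,:2].astype(np.float32));print("plate",x,y,rad,np.median(Q[m,2]))
m=(r<.04)&(abs(Q[:,2]-.073)<.003);(x,y),rad=cv2.minEnclosingCircle(Q[m,:2].astype(np.float32));print("pocket",x,y,rad,Q[m].mean(0),m.sum())
r0=np.array([x,y])
r=np.hypot(*(Q[:,:2]-r0).T)
m=(r<.13)&(r>.059)&(Q[:,2]>.083)&(Q[:,2]<.095);b=Q[m].mean(0);print("bracket",m.sum(),b,cv2.minAreaRect(Q[m,:2].astype(np.float32)))
dk=I.max(1)<50
m=(r<.14)&(r>.085)&(Q[:,2]>.06)&(Q[:,2]<.09)&dk;k=Q[m].mean(0);print("knob",m.sum(),k,Q[m,2].max(),cv2.minAreaRect(Q[m,:2].astype(np.float32)))
m=(r<.1)&(Q[:,2]>.05)&(Q[:,2]<.06)&(I[:,2]>I[:,0]+15);print("base",m.sum(),cv2.minAreaRect(Q[m,:2].astype(np.float32)))
z=np.load("w_nut.npz");P=z["P"];Q=P.reshape(-1,3)
r=np.hypot(*(Q[:,:2]-[.604,-.165]).T)
m=(r<.04)&(Q[:,2]>.004)&(Q[:,2]<.010);print("flange",m.sum(),cv2.minEnclosingCircle(Q[m,:2].astype(np.float32)))
m=(r<.04)&(Q[:,2]>.0435);T=Q[m,:2].astype(np.float32);cc,rad=cv2.minEnclosingCircle(T);print("top",m.sum(),cc,rad,np.median(Q[m,2]))
best=[]
for a in range(0,60,2):
    e=[]
    for k in range(3):
        t=np.deg2rad(a+60*k);pr=T@[np.cos(t),np.sin(t)];e.append(np.ptp(pr))
    best.append((sum(e),a,np.round(e,4)))
print(min(best,key=lambda t:t[0]),max(best,key=lambda t:t[0]))
v,u=np.where(m.reshape(P.shape[:2]));u0,v0=int(u.mean()),int(v.mean());print(u0,v0)
save("nutcrop.png",cv2.resize(z["im"][v0-40:v0+40,u0-40:u0+40],(480,480),interpolation=cv2.INTER_CUBIC))
E
```

```text
plate 0.5736998915672302 0.020510723814368248 0.056068483740091324 0.08179873896775858
pocket 0.5736418962478638 0.01973642222583294 0.02850586548447609 [0.57361445 0.01979806 0.0738723 ] 2150
bracket 902 [0.5499496  0.09620507 0.08786796] ((0.545384407043457, 0.10982294380664825), (0.040121834725141525, 0.05980491265654564), 17.021026611328125)
knob 942 [0.5417768  0.12380329 0.07936249] 0.08650929600557411 ((0.5419203042984009, 0.1222333312034607), (0.03213365748524666, 0.033498287200927734), 17.45932960510254)
base 1939 ((0.5735341310501099, 0.021116942167282104), (0.11853001266717911, 0.1182345598936081), 17.57076072692871)
flange 724 ((0.6040185689926147, -0.162206768989563), 0.026009757071733475)
top 22373 (0.6040200591087341, -0.1626688539981842) 0.03997645527124405 0.26311229862403435
(np.float64(0.1889374600904869), 30, array([0.0745, 0.0401, 0.0743])) (np.float64(0.19134571895627275), 0, array([0.0798, 0.0558, 0.0558]))
280 375
```

View pics/nutcrop.png

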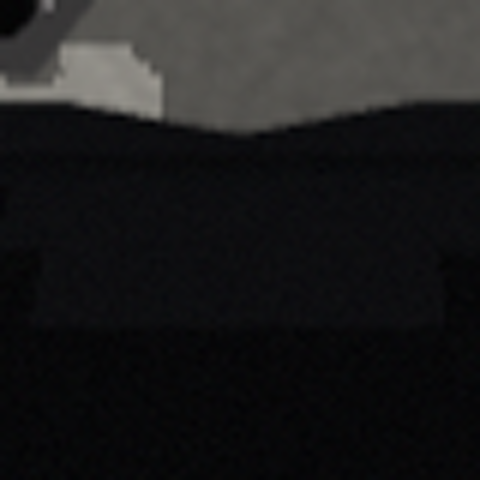

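That crop caught the gripper instead of the nut. I'll filter by height and get the flat direction.

```bash
python3 - <<'E'
from h import *
z=np.load("w_nut.npz");P=z["P"];Q=P.reshape(-1,3)
r=np.hypot(*(Q[:,:2]-[.604,-.1624]).T)
m=(r<.03)&(Q[:,2]>.0435)&(Q[:,2]<.055);T=Q[m,:2].astype(np.float32);cc,rad=cv2.minEnclosingCircle(T);print("top",m.sum(),cc,rad,np.median(Q[m,2]))
for a in range(0,60,3):
    print(a,np.round([np.ptp(T@[np.cos(t),np.sin(t)])*1e3 for t in np.deg2rad(a+60*np.arange(3))],1))
v,u=np.where(m.reshape(P.shape[:2]));u0,v0=int(u.mean()),int(v.mean());print(u0,v0)
save("nutcrop2.png",cv2.resize(z["im"][v0-40:v0+40,u0-40:u0+40],(480,480),interpolation=cv2.INTER_CUBIC))
E
```

```text
top 1066 (0.6038839221000671, -0.1621675193309784) 0.01835780404508114 0.04794161957418944
0 [34.7 35.7 35.5]
3 [35.1 36.  35.8]
6 [35.4 36.3 36.1]
9 [35.7 36.5 36.2]
12 [35.8 36.5 36.3]
15 [35.9 36.5 36.3]
18 [35.8 36.4 36.2]
21 [35.7 36.2 36. ]
24 [35.5 36.  35.7]
27 [35.1 35.6 35.2]
30 [34.7 35.1 34.7]
33 [34.2 34.6 34.1]
36 [33.6 33.9 33.4]
39 [32.9 33.2 32.7]
42 [32.4 32.4 32. ]
45 [32.6 32.6 32.2]
48 [33.3 33.3 32.9]
51 [34.  34.  33.5]
54 [34.6 34.6 33.9]
57 [35.2 35.1 34.3]
279 209
```

View pics/nutcrop2.png

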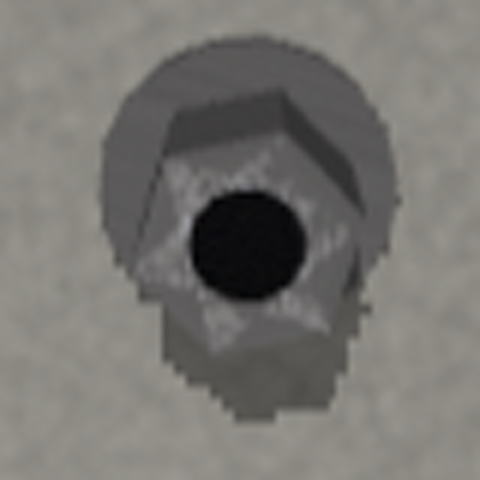

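The wrist measurement puts the nut at (0.604, -0.162), with flat normals at 43°, 103° and -17°. The pocket is at (0.5736, 0.020) and the pull direction is 17.4° from +y. I'll grasp along -17° and look again above the pocket.

```bash
cat >> h.py <<'E'
def down(deg): # fingers close along world azimuth deg
    t=np.deg2rad(deg);y=np.array([np.cos(t),np.sin(t),0]);z=np.array([0,0,-1.]);return np.c_[np.cross(y,z),y,z]
NUT=np.array([.6039,-.1623]);POC=np.array([.5736,.0200]);YD=np.array([-np.sin(np.deg2rad(17.4)),np.cos(np.deg2rad(17.4))])
E
python3 - <<'E'
from h import *
R=down(-17)
movep([*NUT,.14],R); command_gripper(.06,40)
move_l([*NUT,.042],feed=.08); command_gripper(0,40)
s=sense();print(s["finger_gap"],s["gripper_force"],s["position"],s["wrist_force"])
move_l([*NUT,.2],feed=.1)
movep([*POC,.2],R)
s=sense();print(s["time_s"],s["finger_gap"],s["gripper_force"],s["wrist_force"])
im,P=snap("wrist");np.savez("w2.npz",im=im,P=P);save("w2.png",im)
E
```

```text
0.031188754059642065 41.032156138680875 [ 0.60437687 -0.16243868  0.04261351] [-0.30855185  0.96508359  4.09609486]
6.55 0.031132389750785985 40.27279004920274 [-0.55608164 -1.10872503 -2.38397877]
```

View pics/w2.png

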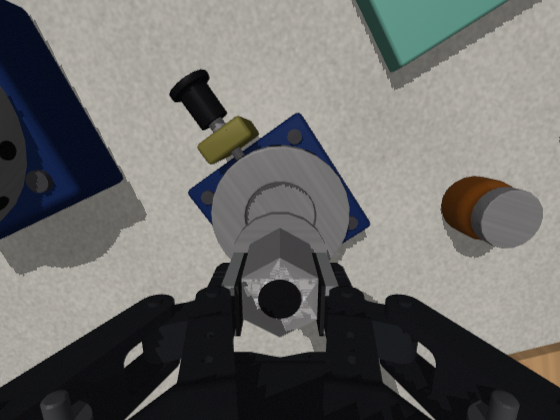

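The nut is held upright and central between the fingers at (280,290), with the pocket just ahead at (280,205). I'll check its centre in the hand, then lower it.

```bash
python3 - <<'E'
from h import *
z=np.load("w2.npz");Q=z["P"].reshape(-1,3);p=np.array(sense()["position"]);print(p)
r=np.hypot(*(Q[:,:2]-p[:2]).T)
c=[]
m=(r<.04)&(abs(Q[:,2]-.166)<.003);t=Q[m,:2].astype(np.float32);print("flange",m.sum(),cv2.minEnclosingCircle(t))
t=t[np.hypot(*(t-p[:2]).T)>.022]
from scipy.optimize import least_squares
m=(r<.0195)&(abs(Q[:,2]-.206)<.003);print("top",m.sum(),cv2.minEnclosingCircle(Q[m,:2].astype(np.float32)))
# arc fit: outermost points per azimuth with r=26 mm
e=lambda c:(np.hypot(*(t-c).T)).max()-.026
r=np.hypot(*(Q[:,:2]-POC).T)
m=(r<.04)&(abs(Q[:,2]-.0738)<.003);print("pocket part",m.sum(),Q[m,:2].max(0))
m=(r<.065)&(abs(Q[:,2]-.0815)<.003);print("plate",m.sum(),cv2.minEnclosingCircle(Q[m,:2].astype(np.float32)))
E
```

```text
[0.57384325 0.01866924 0.19998544]
flange 1944 ((0.5736948251724243, 0.024183187633752823), 0.02532421424984932)
top 4812 ((0.5734418034553528, 0.020207732915878296), 0.019451450556516647)
pocket part 1837 [0.60165342 0.04782296]
plate 7629 ((0.5753709673881531, 0.026346713304519653), 0.05983838811516762)
```

```bash
python3 - <<'E'
from h import *
from scipy.optimize import least_squares
z=np.load("w2.npz");P=z["P"];s=sense();p=np.array(s["position"]);print(p,s["tcp_rot"][2])
def arc(zlo,zhi,c0,rad,us):
    E=[]
    for u in us:
        q=P[:,u];m=(q[:,2]>zlo)&(q[:,2]<zhi)&(np.hypot(*(q[:,:2]-c0).T)<rad+.012)
        v=np.where(m)[0]
        if len(v): E.append(q[v[0]])
    E=np.array(E);f=least_squares(lambda c:np.hypot(*(E[:,:2]-c).T)-rad,c0,loss="soft_l1",f_scale=.0005)
    return f.x,np.abs(f.fun).mean(),len(E),np.median(E[:,2])
print("flange",arc(.150,.175,p[:2],.026,range(245,316,3)))
print("pocket",arc(.070,.0765,POC,.0285,range(255,306,3)))
print("plate",arc(.079,.085,POC,.056,range(240,340,3)))
q=P.reshape(-1,3);i=(np.hypot(*(q[:,:2]-p[:2]).T)<.016)&(q[:,2]>.19)&(q[:,2]<.215);print("top z",np.percentile(q[i,2],[10,50,90]))
E
```

```text
[0.57384325 0.01866924 0.19998544] [-9.12301872e-04  5.21411068e-04 -9.99999448e-01]
flange (array([0.57254145, 0.02000357]), np.float64(0.00016628584538967936), 24, np.float64(0.16053442977150317))
pocket (array([0.57289106, 0.01903335]), np.float64(0.00021573403660540692), 17, np.float64(0.07396164158362104))
plate (array([0.57310164, 0.01999549]), np.float64(0.0007009300287616623), 34, np.float64(0.08057835624479485))
top z [0.20447123 0.20529751 0.2062729 ]
```

The held flange is centred on (0.5725, 0.0200) and the pocket on about (0.573, 0.0195), so they agree within 1 mm. Lowering now.

```bash
python3 - <<'E'
from h import *
t=POC+[.0004,-.0004]
move_l([*t,.132],feed=.1); sleep(.3)
hit=move_l([*t,.111],feed=.02,until_force=6)
s=sense();print(hit,s["position"],s["wrist_force"],s["time_s"])
E
```

```text
True [0.57392926 0.01959316 0.11560825] [-0.03574566  0.26712416  4.8691516 ] 8.5167
```

Contact came at z = 0.1156, exactly where the pocket floor should be. Releasing and checking.

```bash
python3 - <<'E'
from h import *
command_gripper(.06); sleep(.3)
p=np.array(sense()["position"]); move_l([*p[:2],.22],feed=.12)
k=POC+.02*YD
movep([*(POC-.01*YD),.27],down(17.4)); sleep(.2)
s=sense(); im,P=snap("wrist"); save("w3.png",im); Q=P.reshape(-1,3)
r=np.hypot(*(Q[:,:2]-POC).T)
m=(r<.025)&(Q[:,2]>.112)&(Q[:,2]<.128);c,rad=cv2.minEnclosingCircle(Q[m,:2].astype(np.float32));print("nut top",c,rad,np.percentile(Q[m,2],[5,50,95]))
A=np.c_[Q[m,:2]-POC,np.ones(m.sum())];print("tilt",np.linalg.lstsq(A,Q[m,2],rcond=None)[0])
d=(Q[:,:2]-POC)@YD; x=(Q[:,:2]-POC)@np.array([YD[1],-YD[0]])
m=(d>.083)&(d<.135)&(abs(x)<.025)&(Q[:,2]>.06)&(Q[:,2]<.09);print("knob d,x",np.percentile(d[m],[1,50,99]),np.percentile(x[m],[1,50,99]),Q[m,2].max(),s["time_s"])
E
```

```text
nut top (0.5731971263885498, 0.019836407154798508) 0.018451523035764694 [0.11949763 0.12090799 0.12216823]
tilt [ 0.01050919 -0.0248509   0.12078068]
knob d,x [0.08429515 0.10744764 0.12349261] [-1.49570752e-02  8.21253829e-05  1.48704809e-02] 0.08690934880924717 11.05
```

View pics/w3.png

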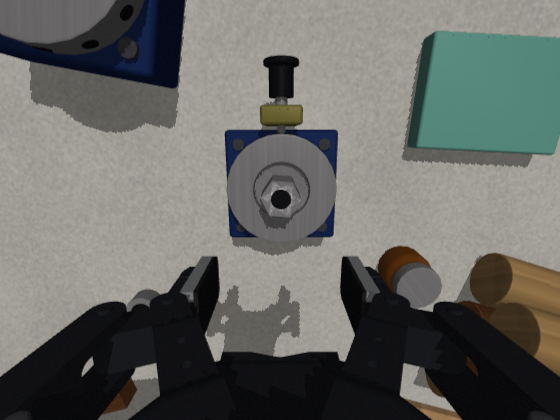

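The nut sits home in the pocket at (281,198): 0.4 mm off centre, top at about 120 mm, upright. The knob at (281,75) lies straight along the pull axis. I'll grip it and pull.

```bash
python3 - <<'E'
from h import *
R=down(17.4); g=POC+.100*YD
movep([*g,.2],R); sleep(.2)
print(move_l([*g,.076],feed=.08,until_force=10)); command_gripper(0,70)
s=sense();print(s["position"],s["finger_gap"],s["gripper_force"],s["wrist_force"],(np.array(s["position"])[:2]-POC)@YD)
p0=np.array(s["position"])
for d in (.008,.014,.018,.0195):
    h=move_l([*(g+d*YD),.076],feed=.03,until_force=30); s=sense()
    p=np.array(s["position"]);print(h,d,(p-p0)[:2]@YD,np.array(s["wrist_force"]).round(1),s["finger_gap"],s["gripper_force"],s["time_s"])
sleep(.4)
im,P=snap("wrist"); save("w4.png",im); s=sense();print(np.array(s["wrist_force"]).round(1)@[*YD,0],s["gripper_force"])
Q=P.reshape(-1,3);r=np.hypot(*(Q[:,:2]-POC).T)
m=(r<.018)&(Q[:,2]>.112)&(Q[:,2]<.128);print("nut",np.median(Q[m],0),m.sum())
E
```

```text
False
[0.54428001 0.11557519 0.07652348] 0.021835155225118898 68.35384726524353 [ 0.96138441 -0.4898442   4.1003934 ] 0.0999695723025143
False 0.008 0.007344324233438431 [ 2.7 -3.6  5.3] 0.022076130158819592 68.5094940662384 14.4333
False 0.014 0.012804067918242566 [ 2.2 -4.8  5.6] 0.02187532347456685 68.5479211807251 14.7833
False 0.018 0.016358477113021064 [ 2.8 -5.5  5.7] 0.022012269849008795 68.57861280441284 15.0667
False 0.0195 0.017579106166306653 [ 2.1 -5.3  4. ] 0.022230452362018906 68.58314394950867 15.3167
-6.51437162131309 68.58375191688538
nut [nan nan nan] 0
  return _methods._mean(a, axis=axis, dtype=dtype,
  ret = um.true_divide(
```

View pics/w4.png

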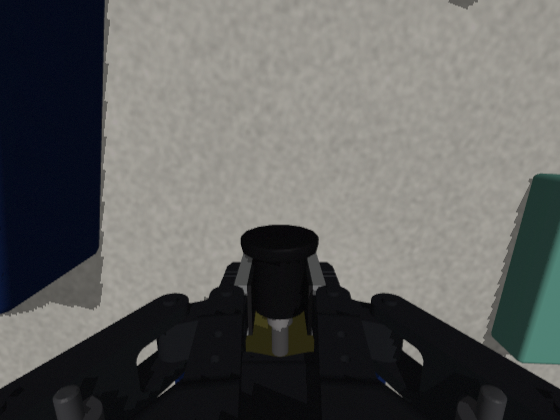

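The knob is gripped on its barrel at (280,285), with the stem showing behind it. The pull is short of the stop at about 17.6 mm, so I'll continue until the force jumps, then check the nut from the fixed cameras.

```bash
python3 - <<'E'
from h import *
g=POC+.100*YD
h=move_l([*(g+.026*YD),.076],feed=.02,until_force=12); sleep(.5)
s=sense();p=np.array(s["position"]);print(h,(p[:2]-g)@YD,np.array(s["wrist_force"])@[*YD,0],s["gripper_force"],s["finger_gap"],s["time_s"])
out=[]
for n in("side","scene"):
    im,P=snap(n);Q=P.reshape(-1,3);r=np.hypot(*(Q[:,:2]-POC).T)
    m=(r<.03)&(Q[:,2]>.112)&(Q[:,2]<.128);print(n,"nut",m.sum(),Q[m].mean(0) if m.any() else 0); out.append(im)
save("end.png",np.hstack([cv2.resize(out[0][130:270,200:340],(400,400)),cv2.resize(out[1][170:310,220:360],(400,400))]))
E
```

```text
False 0.020229339606432032 -13.990254821224719 68.73888731002808 0.02207428782831189 16.7417
side nut 125 [0.57428337 0.01776568 0.11744551]
scene nut 115 [0.57561461 0.0235283  0.11919499]
```

View pics/end.png

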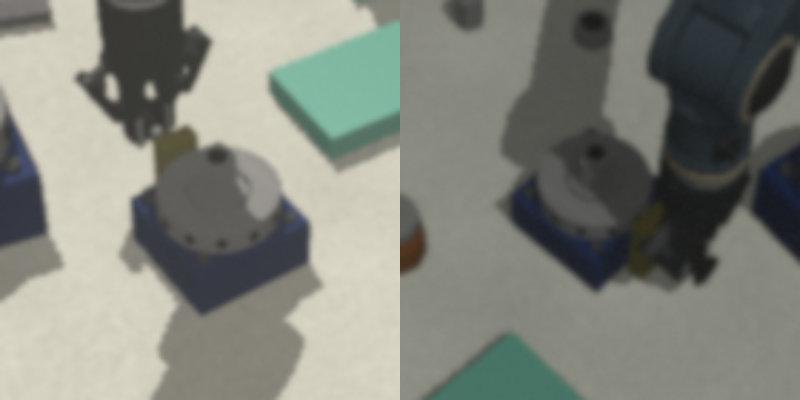

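Displacement is 20.2 mm and the force has risen to 14 N, well above the spring's 7.5 N, so the plunger is on its stop. Both views show the nut (left crop (218,160), right crop (597,152)) upright in the pocket. Handing in.

```bash
python3 -c "
from rig import *
print(finish_job())"
```

```text
the job is handed in; nothing more can be done
None
```

The hub nut is home in the pocket and released, and the gripper is holding the plunger back at its stop (about 20 mm out). The job is handed in; no verdict was returned.

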